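# Shut and latch the hinged glass mould

### The job

Get the graphite blow mould ready for the next piece: swing its open near half shut against the far half, throw the latch lever forward for slack and drop its wire loop over the keeper hook, then swing the lever all the way back over centre so that it snaps down and clamps the mould shut. Leave the other things on the bench where they are.

Things in the scene. Friction and masses are not known exactly. Their poses are not given: they have to be found in the camera images.
- mould: Two-part dark graphite mould on a bolted base plate. Origin: bench level under the middle of the parting plane; x from the moving (near) to the fixed (far) half, y along the parting plane to the hinge pin (x 0, y 78 mm), z up. Fixed half x 0 to 55, y -70 to 70, top z 80 mm; the moving half, shut, is its mirror image. The latch is on top and works in the plane y = -35.
- grip (a point): On the axis of the moving half's round wooden grip (diameter 16, level, height 62 mm, 70 long, at the end away from the hinge): 30 mm from its free end, 193 mm from the hinge pin along y. Shut, it lies at x -14, y -115 of the mould; the fixed half has the same grip at x +14.
- half (a joint): Opening angle of the moving half about the vertical hinge pin, rad: 0 shut; grows as its free end swings away from the fixed half, to -x of the mould; starts 0.18 to 0.36. Friction (0.25 N m) keeps it where it is left.
- pivot (a point): Axis of the latch lever, parallel to the mould's y, at x 30, y -35, z 102 mm of the mould (22 mm above its top).
- lever (a joint): Lever angle, rad: 0 = forward stop, handle 15 degrees past upright to -x of the mould; grows as the handle swings up and over to +x; 1.658 = back stop, clamped, handle 10 degrees above level. Starts 0 to 0.5, stays where left (0.06 N m). With the loop hooked it resists from about 0.6 with up to 3 N at the handle, passes dead centre near 1.37 and from about 1.5 snaps to its back stop.
- handle_end (a point): End of the lever's straight handle, 68 mm from the pivot axis. The handle is a bar 18 mm wide (along the mould's y) and 11 thick from 28 to 70 mm from the pivot; the loop's legs pass on both sides of it.
- bail (a joint): Angle of the wire loop about its pin on the lever, rad. 0 = legs 8 degrees further to -x than the handle; grows as the loop swings down to -x of the mould. With the lever at 0 the legs stand 67 degrees above level at 0, level at 1.17, and the bar rests in front of the keeper at about 1.6. Friction holds the loop while it is steeper than about 45 degrees; below that it drops by itself.
- loop_bar (a point): Middle of the loop's cross bar (steel, diameter 8, 34 mm long along the mould's y, between two legs of the same wire), 80 mm from the loop's pin. The pin is 24 mm from the pivot, in the handle's direction turned 17 degrees to the +x side. The loop is sprung: it stretches up to 10 mm, at 5 N per mm.
- loop (a joint): Stretch of the sprung wire loop along its legs, m: 0 slack; about 0.004 (20 N) when the mould is clamped.
- keeper (a point): Steel hook on top of the moving half. Origin: the bar's axis when hooked (half shut: x -30, y -35, z 92 mm of the mould); axes as the moving half. On its +x side a plate 20 mm wide slants over it: top 19 mm above, lip 3 mm to -x of the origin. Ledge 4 mm below. The bar must come down at least 8 mm to -x of the origin; the lever then draws it in under the lip.
- tumbler: Bystander: green glass tumbler, radius 36, height 100 mm, origin under its centre.
- frit_jar: Bystander: amber glass jar with steel cap, radius 34, height 100 mm, origin under its centre.
- jacks: Bystander: steel jacks (long spring tongs) lying flat, 235 mm long along x, 50 wide, 12 high.
- paddle: Bystander: wooden paddle lying flat, blade 100 x 75 mm to +x of the origin, handle 120 mm to -x.
- wood_block: Bystander: dark wooden block 70 x 50 x 45 mm.
- brush: Bystander: brush with wooden handle lying flat along x.
- tin: Bystander: open steel tin, radius 32, height 70 mm.

How it is judged:
By the outcome, as a careful person would: the job done as asked, in the order asked, and still so for the second after the job is handed in, with the robot touching nothing.
It also fails if it takes over 48 s, if anything falls off the work surface, if the arm or the gripper's body presses on something with over 40 N, if the wrist force passes 120 N, or if a joint passes its speed limit or range.

### The arm

A 7-joint arm with a two-finger parallel gripper is mounted at the origin on the work surface. World frame = base frame: x ahead of the robot, y to its left, z up, the work surface at z = 0. Lengths are in m, angles in rad, forces in N, time in s.
With the tool pointing down it reaches from about 0.4 to 0.85 m from the base axis. Payload 10.4 kg.
Tool frame: the origin (TCP) lies midway between the tips of the shut fingers; the grasp point (between the pads) lies 19 mm behind it; z points along the fingers, y is the line along which they close (so a half turn about z gives the same grasp; the last joint's range is limited). The gripper opens to 87 mm and grips with 3 to 60 N. Pads are 19 mm wide; open, the fingers measure 117 mm over their backs; the gripper's body (75 mm by 190 mm) begins 51 mm behind the grasp point.
Start: joints at [1.166, 0.332, -0.065, 1.46, 0.022, 1.35, -0.088], TCP at [0.233, -0.58, 0.223] pointing down, gripper open.
Joint ranges: [-2.6, 2.6], [-0.5, 2.12], [-1.47, 1.34], [0.16, 2.42], [-1.27, 4.41], [0.06, 2.06], [-2.6, 2.6]. Speed limits (rad/s): [2.22, 2.22, 2.79, 2.79, 3.14, 3.14, 3.14].

### API

Orientations are given as a unit quaternion [x, y, z, w].
In Python, from bench import sensors, eyes, order gives the robot as it stands.
- The arm moves only by the tool arm_command, never from a script. Its argument "steps" is a list of rows, each an object with "rot": the turn, a rotation vector about the world's x, y, z in degrees, a list of three; "slide": the shift along the world's x, y, z in m, a list of three; "grip": the opening, from 0 (shut) to 1 (fully open). A call has exactly 8 rows; each row shifts and turns the commanded pose from where the row before left it; what a row does not reach is not made up. A row lasts 1/8 s, in which the tool goes at most 62.5 mm and 10.7 degrees, less where a joint would pass 70% of its speed; a pose out of reach is approached as far as the arm can. A call with a gripper value outside its range is refused whole. The fingers move at their own pace and stop on an object; "newtons" is the grip in N (left out, the last holds). Time passes only in rows, so rows that do not move let the fingers close, or fill a call up. It gives the time, the measured TCP pose, the force, the opening and the grip force at its end, in the units of the state.
- sensors.read_state(): the state, without advancing time (a new reading comes with each control period).
- eyes.camera(name): name is "side" or "top"; returns a dict with "pixels" (420x560x3 uint8, red, green, blue), "intrinsics" (3x3 intrinsics, pixels), "pose" (4x4, takes a point from camera to world coordinates). Camera axes: x right, y down, z forward; pixel columns grow to the right and rows downward; lengths in m; the calibration is good to about 2 mm. A picture is of the moment at which its call begins. There is no depth.
- order.close_job(): hands the job in; it is judged then, once.
Trained networks look in a picture, given as the dict that the camera call returned (one of the last four; its "shot" number tells which), for a name from the list of things; names that differ only in an ending like _2 or _b are one class to them, and where a whole thing is asked for, a point or a joint stands for the part that bears it (a point fixed in the world has none). Each returns a list of dicts, best first, with "conf" (0 to 1); they miss things now and then, are a little off and sometimes report something else, mostly with a low value. They report only what shows in the picture. A call takes as long as a camera call.
- eyes.look_for(name, picture): "bbox" ([left, top, right, bottom] in pixels, round what is visible of it).
The state is a dict: "time": time; "joint_positions": joint angles; "joint_vel": joint speeds; "joint_torque": joint torques, N m; "ee_pos": TCP position; "eef_rot": TCP orientation; "ft_force": force on the tool from outside, world axes, zero at the start; "torque": the same for the moment, N m; "width": finger opening in m; "grip_force": force on a finger pad.
Only numpy, scipy, OpenCV 4.12 (cv2) and the standard library are available. Lean on these libraries where they do the work, as an engineer would, in place of code of your own. Each camera call takes 0.05 s, during which the arm holds its last target. There are 200 camera calls.

## Working session

There is one attempt and no reset: what is moved stays moved. The work goes in short steps, Python scripts to look and compute and a tool call to move; the robot and the scene stay as the last step left them, time stands still between calls to the robot, and variables do not carry over. Pictures are saved under pics/ and viewed, at most 10 in all, crops included, and the job is handed in when it is done.

Besides the shell and the picture viewer there is one more tool, called after "Request:" as name([rows], argument=value, ...), one row to a line, values as JSON. arm_command: Moves the arm, as the interface text tells. Its arguments: {"type":"object","properties":{"steps":{"type":"array","items":{"type":"object","properties":{"rot":{"type":"array","items":{"type":"number"}},"slide":{"type":"array","items":{"type":"number"}},"grip":{"type":"number"}}}},"newtons":{"type":"number"}},"required":["steps"]}

```bash
mkdir -p pics; cat > h.py <<'E'
import numpy as np, cv2
from bench import sensors, eyes, order
def shot(n,f=None):
    p=eyes.camera(n)
    if f: cv2.imwrite('pics/'+f,p['pixels'][:,:,::-1])
    return p
def ray(p,uv):
    T=np.array(p['pose']);K=np.array(p['intrinsics'])
    d=T[:3,:3]@np.linalg.solve(K,[uv[0],uv[1],1.]);return T[:3,3],d
def atz(p,uv,z):
    o,d=ray(p,uv);return o+d*(z-o[2])/d[2]
def proj(p,X):
    T=np.array(p['pose']);K=np.array(p['intrinsics'])
    c=(np.atleast_2d(X)-T[:3,3])@T[:3,:3];q=c@K.T;return q[:,:2]/q[:,2:]
E
python3 - <<'E'
from h import *
for n in('top','side'):
    p=shot(n,n+'1.png');print(n,np.round(p['pose'],3).tolist(),np.round(p['intrinsics'],1).tolist())
    for k in('mould','grip','lever','handle_end','loop_bar','keeper','pivot','tumbler','frit_jar','jacks','paddle','wood_block','brush','tin'):
        print(k,[(np.round(r['bbox']).tolist(),round(r['conf'],2)) for r in eyes.look_for(k,p)[:2]])
print(sensors.read_state())
E
```

```text
top [[0.029, -0.98, 0.195, 0.397], [-1.0, -0.027, 0.011, 0.076], [-0.005, -0.196, -0.981, 1.236], [0.0, 0.0, 0.0, 1.0]] [[459.9, 0.0, 275.4], [0.0, 459.9, 210.2], [0.0, 0.0, 1.0]]
mould [([287.0, 213.0, 377.0, 275.0], 0.95)]
grip [([283.0, 233.0, 372.0, 278.0], 0.85)]
lever [([329.0, 217.0, 350.0, 229.0], 0.72), ([285.0, 235.0, 369.0, 274.0], 0.52)]
handle_end [([326.0, 220.0, 352.0, 225.0], 0.7)]
loop_bar [([331.0, 220.0, 348.0, 230.0], 0.52), ([285.0, 235.0, 369.0, 278.0], 0.31)]
keeper [([285.0, 234.0, 367.0, 275.0], 0.79), ([251.0, 200.0, 277.0, 233.0], 0.35)]
pivot [([332.0, 218.0, 348.0, 229.0], 0.65), ([284.0, 209.0, 377.0, 276.0], 0.58)]
tumbler [([340.0, 160.0, 370.0, 194.0], 0.61)]
frit_jar [([251.0, 201.0, 277.0, 230.0], 0.89)]
jacks [([242.0, 256.0, 260.0, 344.0], 0.76), ([284.0, 236.0, 368.0, 275.0], 0.58)]
paddle [([380.0, 189.0, 416.0, 268.0], 0.84)]
wood_block [([290.0, 158.0, 308.0, 193.0], 0.81), ([287.0, 211.0, 377.0, 276.0], 0.56)]
brush [([180.0, 212.0, 252.0, 245.0], 0.69), ([380.0, 188.0, 416.0, 269.0], 0.51)]
tin [([396.0, 268.0, 429.0, 293.0], 0.69), ([328.0,
[... 1027 characters left out ...]
joint_positions': array([ 1.16644226,  0.33218908, -0.06468078,  1.46011122,  0.02160886,
        1.34989205, -0.08849488]), 'joint_vel': array([-0.00222309, -0.00092868, -0.00083776,  0.00052002,  0.00077127,
       -0.00044336,  0.00039547]), 'joint_torque': array([-4.00960589e-04, -6.23031664e+01,  2.43323174e-02, -3.90120256e+01,
       -6.11153198e-02,  3.15611414e-02, -4.07370692e-06]), 'ee_pos': array([ 0.23285404, -0.58002539,  0.22257694]), 'eef_rot': array([9.81838945e-01, 1.89716327e-01, 1.11623999e-05, 4.61989032e-05]), 'ft_force': array([0.59709202, 0.07857326, 1.02703325]), 'torque': array([ 0.00935895, -0.00591082,  0.01932355]), 'grip_force': 0.0, 'width': 0.0866577442549042}
```

```bash
python3 - <<'E'
import cv2,numpy as np
a=cv2.imread('pics/top1.png')[185:295,265:395];b=cv2.imread('pics/side1.png')[205:345,245:365]
a=cv2.resize(a,None,fx=5,fy=5,interpolation=cv2.INTER_CUBIC);cv2.imwrite('pics/a1.png',a)
b=cv2.resize(b,None,fx=4.2,fy=4.2,interpolation=cv2.INTER_CUBIC);cv2.imwrite('pics/b1.png',b);print(a.shape,b.shape)
E
```

```text
(550, 650, 3) (588, 504, 3)
```

View pics/a1.png

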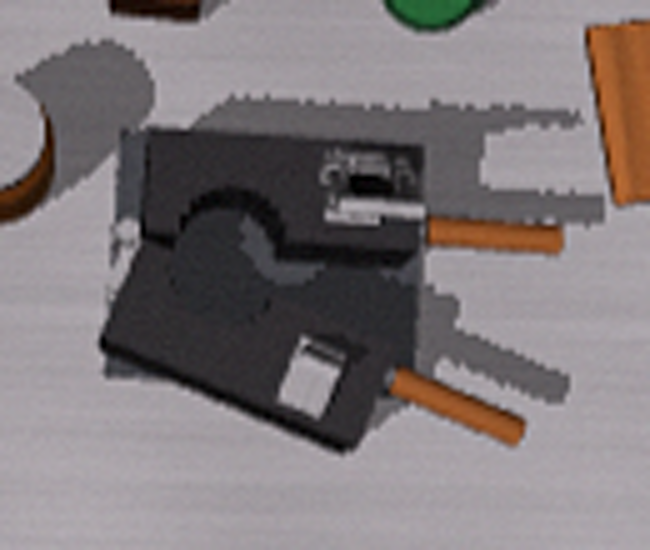

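View pics/b1.png

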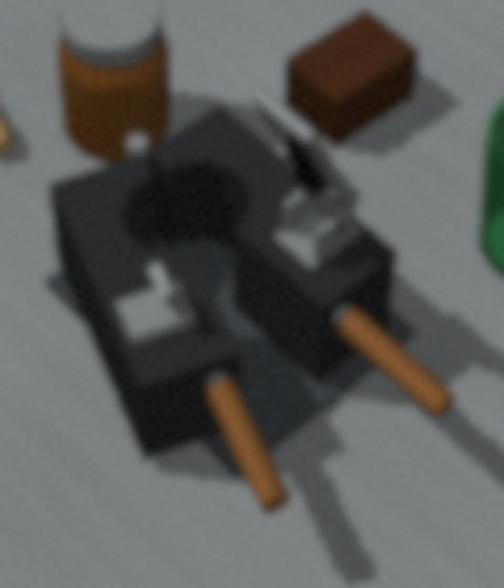

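View pics/top1.png

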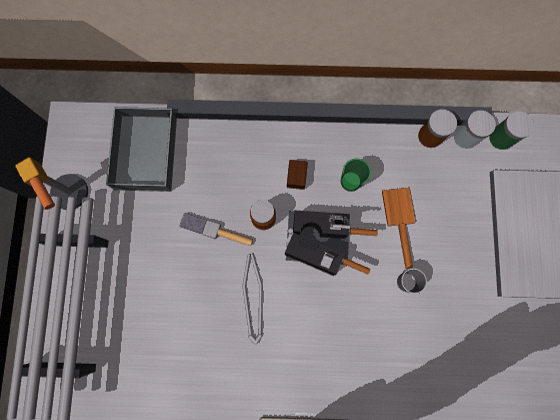

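```bash
cat >> h.py <<'E'
def Rz(a): return np.array([[np.cos(a),-np.sin(a),0],[np.sin(a),np.cos(a),0],[0,0,1]])
def m2w(q,X): return np.atleast_2d(X)/1000@Rz(q[2]).T+[q[0],q[1],0]
def mov(th,X): # point given shut in mould mm -> opened by th
    h=np.array([0,78,0]);return (np.atleast_2d(X)-h)@Rz(-th).T+h
def latch(l,b,s=0):
    # angles measured from +x up; handle at 105deg at l=0
    a=np.radians(105)-l; P=np.array([30,-35,102.])
    u=lambda t:np.array([np.cos(t),0,np.sin(t)])
    pin=P+24*u(a-np.radians(17)); bar=pin+(80+s)*u(a+np.radians(8)+b); return P,P+68*u(a),pin,bar
E
cat > fit.py <<'E'
from h import *
from scipy.optimize import least_squares
import pickle
T1=lambda u,v:((u+.5)/5-.5+265,(v+.5)/5-.5+185)
S1=lambda u,v:((u+.5)/4.2-.5+245,(v+.5)/4.2-.5+205)
obs={'top':[(T1(145,130),(55,70,80),0),(T1(423,146),(55,-70,80),0),(T1(562,240),(14,-145,64),0),(T1(428,232),(14,-75,64),0),(T1(522,432),(-14,-145,64),1),(T1(395,380),(-14,-75,64),1),(T1(104,340),(-55,70,80),1),(T1(345,443),(-55,-70,80),1)],
'side':[(S1(222,105),(55,70,80),0),(S1(393,253),(55,-70,80),0),(S1(440,400),(14,-145,62),0),(S1(275,498),(-14,-145,62),1),(S1(55,187),(-55,70,80),1),(S1(140,375),(-55,-70,80),1)]}
P={n:shot(n) for n in obs}
pickle.dump(P,open('P.pkl','wb'))
def f(q,full=0):
    r=[]
    for n in obs:
        for uv,X,m in obs[n]:
            X=mov(q[3],X) if m else X
            r.append(proj(P[n],m2w(q,X))[0]-uv)
    return np.ravel(r)
s=least_squares(f,[.42,0,0,.3],loss='soft_l1');q=s.x
print(np.round(q,4).tolist());print(np.round(f(q).reshape(-1,2),1).tolist())
np.save('q.npy',q)
tiles=[]
for n,(x0,y0,w,h) in {'top':(310,195,60,60),'side':(285,205,60,60)}.items():
    im=P[n]['pixels'][y0:y0+h,x0:x0+w,::-1]
    tiles.append(cv2.resize(im,None,fx=6.5,fy=6.5,interpolation=cv2.INTER_CUBIC))
cv2.imwrite('pics/c.png',np.hstack(tiles))
for l in(0,.25,.5):
  for b in(0,.4,.8):
    X=m2w(q,np.array(latch(l,b)))
    print(l,b,[np.round((proj(P[n],X)-o)*6.5).astype(int).tolist() for n,o in(('top',(310,195)),('side',(285-60,205)))])
E
python3 fit.py
```

```text
[0.5722, -0.027, -0.0495, 0.3246]
[[0.8, -1.0], [-0.2, -0.0], [-0.5, 0.2], [-1.0, -0.3], [-0.3, -0.3], [-0.7, -0.8], [-1.2, -0.9], [2.3, 0.4], [-0.8, -0.2], [0.4, -0.1], [0.6, 2.2], [0.3, 1.6], [-1.8, -0.7], [-0.2, 3.0]]
0 0 [[[168, 168], [188, 185], [176, 155], [198, 205]], [[617, 326], [586, 225], [622, 279], [559, 179]]]
0 0.4 [[[168, 168], [188, 185], [176, 155], [187, 286]], [[617, 326], [586, 225], [622, 279], [495, 260]]]
0 0.8 [[[168, 168], [188, 185], [176, 155], [175, 343]], [[617, 326], [586, 225], [622, 279], [453, 343]]]
0.25 0 [[[168, 168], [191, 138], [177, 140], [203, 133]], [[617, 326], [625, 194], [635, 272], [619, 129]]]
0.25 0.4 [[[168, 168], [191, 138], [177, 140], [195, 221]], [[617, 326], [625, 194], [635, 272], [547, 200]]]
0.25 0.8 [[[168, 168], [191, 138], [177, 140], [183, 295]], [[617, 326], [625, 194], [635, 272], [490, 284]]]
0.5 0 [[[168, 168], [193, 93], [176, 127], [206, 63]], [[617, 326], [662, 172], [646, 268], [677, 93]]]
0.5 0.4 [[[168, 168], [193, 93], [176, 127], [200, 153]], [[617, 326], [662, 172], [646, 268], [604, 150]]]
0.5 0.8 [[[168, 168], [193, 93], [176, 127], [191, 237]], [[617, 326], [662, 172], [646, 268], [537, 227]]]
```

View pics/c.png

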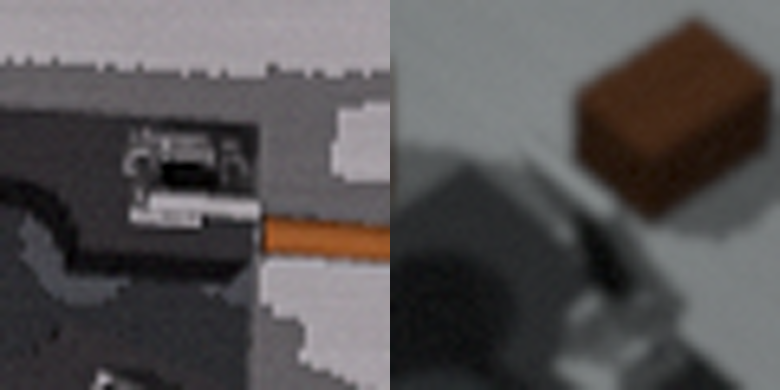

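Request:
arm_command([
  {"slide": [0.018,0.037,0],"rot": [0,0,8.2],"grip": 0},
  {"slide": [0.018,0.037,0],"rot": [0,0,8.2],"grip": 0},
  {"slide": [0.018,0.037,0],"rot": [0,0,8.2],"grip": 0},
  {"slide": [0.018,0.037,0],"rot": [0,0,8.2],"grip": 0},
  {"slide": [0.018,0.037,0],"rot": [0,0,8.1],"grip": 0},
  {"slide": [0.018,0.037,0],"rot": [0,0,8.1],"grip": 0},
  {"slide": [0.018,0.037,0],"rot": [0,0,8.1],"grip": 0},
  {"slide": [0.018,0.037,0],"rot": [0,0,8.2],"grip": 0},
], newtons=20)

```text
time: 2.6
ee_pos: [0.3774, -0.2828, 0.2228]
eef_rot: [0.723, 0.691, -0.0, 0.0]
ft_force: [0.5, -0.7, 0.0]
width: 0.015
grip_force: 0.0
```

```bash
cat >> h.py <<'E'
from scipy.spatial.transform import Rotation
def tcp(st=None):
    st=st or sensors.read_state();q=np.load('q.npy')
    p=((st['ee_pos']-[q[0],q[1],0])@Rz(q[2]))*1000
    R=Rotation.from_quat(st['eef_rot']).as_matrix()
    print('t',round(st['time'],2),'mould mm',np.round(p,1),'world',np.round(st['ee_pos'],4),'ty',np.round(R[:,1],3),'tz',np.round(R[:,2],3),'F',np.round(st['ft_force'],1),'w',round(st['width'],4)); return p
E
python3 - <<'E'
from h import *
import pickle
P=pickle.load(open('P.pkl','rb'));q=np.load('q.npy')
tcp()
print(mov(q[3],(-14,-115,62)))
for n,z,(u,v) in(('tin',.07,(412,280)),('paddle',.01,(408,262)),('jar',.1,(262,212)),('tumbler',.1,(357,165))): print(n,(atz(P['top'],(u,v),z)-[q[0],q[1],0])@Rz(q[2])*1000)
E
```

```text
t 2.6 mould mm [-181.9 -265.1  222.8] world [ 0.3774 -0.2828  0.2228] ty [ 0.999 -0.045  0.   ] tz [ 0. -0. -1.] F [ 0.5 -0.7  0. ] w 0.015
[[ -74.8210405  -100.45675078   62.        ]]
tin [ -99.56390768 -236.72257997   70.        ]
paddle [ -48.9034883  -242.20781137   10.        ]
jar [ 38.59465736 151.22139527 100.        ]
tumbler [179.98170293 -81.63551411 100.        ]
```

Request:
arm_command([
  {"slide": [0.018,0.0375,0],"grip": 0},
  {"slide": [0.018,0.0375,0],"grip": 0},
  {"slide": [0.018,0.0375,0],"grip": 0},
  {"slide": [0.0175,0.037,-0.01],"grip": 0},
  {"slide": [0,0,-0.042],"grip": 0},
  {"slide": [0,0,-0.042],"grip": 0},
  {"slide": [0,0,-0.042],"grip": 0},
  {"slide": [0,0,-0.042],"grip": 0},
])

```text
schema error: expected keys rot, slide, grip
```

```bash
python3 - <<'E'
from h import *
tcp()
E
```

```text
t 2.6 mould mm [-181.9 -265.1  222.8] world [ 0.3774 -0.2828  0.2228] ty [ 0.999 -0.045  0.   ] tz [ 0. -0. -1.] F [ 0.5 -0.7  0. ] w 0.015
```

Request:
arm_command([
  {"slide": [0.018,0.0375,0],"rot": [0,0,0],"grip": 0},
  {"slide": [0.018,0.0375,0],"rot": [0,0,0],"grip": 0},
  {"slide": [0.018,0.0375,0],"rot": [0,0,0],"grip": 0},
  {"slide": [0.0175,0.037,-0.01],"rot": [0,0,0],"grip": 0},
  {"slide": [0,0,-0.042],"rot": [0,0,0],"grip": 0},
  {"slide": [0,0,-0.042],"rot": [0,0,0],"grip": 0},
  {"slide": [0,0,-0.042],"rot": [0,0,0],"grip": 0},
  {"slide": [0,0,-0.042],"rot": [0,0,0],"grip": 0},
])

```text
time: 3.6
ee_pos: [0.4485, -0.1346, 0.0436]
eef_rot: [0.724, 0.689, 0.0, 0.0]
ft_force: [0.2, -0.8, -0.1]
width: 0.0004
grip_force: 0.0
```

```bash
python3 - <<'E'
from h import *
tcp()
E
```

```text
t 3.6 mould mm [-118.2 -113.6   43.6] world [ 0.4485 -0.1346  0.0436] ty [ 0.999 -0.049  0.001] tz [ 0.001 -0.    -1.   ] F [ 0.2 -0.8 -0.1] w 0.0004
```

Request:
arm_command([
  {"slide": [0.009,-0.0004,0],"rot": [0,0,0],"grip": 0},
  {"slide": [0.009,-0.0004,0],"rot": [0,0,0],"grip": 0},
  {"slide": [0.009,-0.0005,0],"rot": [0,0,0],"grip": 0},
  {"slide": [0.009,-0.0005,0],"rot": [0,0,0],"grip": 0},
  {"slide": [0.009,-0.0005,0],"rot": [0,0,0],"grip": 0},
  {"slide": [0.009,-0.0005,0],"rot": [0,0,0],"grip": 0},
  {"slide": [0.009,-0.0005,0],"rot": [0,0,0],"grip": 0},
  {"slide": [0.009,-0.0005,0],"rot": [0,0,0],"grip": 0},
])

```text
time: 4.6
ee_pos: [0.5209, -0.1384, 0.0445]
eef_rot: [0.724, 0.689, -0.0, -0.0]
ft_force: [-0.7, -1.3, 0.2]
width: 0.0004
grip_force: 0.8
```

```bash
python3 - <<'E'
from h import *
tcp()
E
```

```text
t 4.6 mould mm [ -45.6 -113.7   44.5] world [ 0.5209 -0.1384  0.0445] ty [ 0.999 -0.049 -0.   ] tz [-0. -0. -1.] F [-0.7 -1.3  0.2] w 0.0004
```

Request:
arm_command([
  {"slide": [0.001,0,0],"rot": [0,0,0],"grip": 0},
  {"slide": [0.001,0,0],"rot": [0,0,0],"grip": 0},
  {"slide": [0.001,0,0],"rot": [0,0,0],"grip": 0},
  {"slide": [0.001,0,0],"rot": [0,0,0],"grip": 0},
  {"slide": [0.001,0,0],"rot": [0,0,0],"grip": 0},
  {"slide": [0.001,0,0],"rot": [0,0,0],"grip": 0},
  {"slide": [0.001,0,0],"rot": [0,0,0],"grip": 0},
  {"slide": [0.001,0,0],"rot": [0,0,0],"grip": 0},
])

```text
time: 5.6
ee_pos: [0.5284, -0.1384, 0.0446]
eef_rot: [0.724, 0.689, 0.0, 0.0]
ft_force: [-2.0, 0.3, -0.0]
width: 0.0006
grip_force: 0.7
```

Request:
arm_command([
  {"slide": [0.001,0,0],"rot": [0,0,0],"grip": 0},
  {"slide": [0.001,0,0],"rot": [0,0,0],"grip": 0},
  {"slide": [0.001,0,0],"rot": [0,0,0],"grip": 0},
  {"slide": [0.001,0,0],"rot": [0,0,0],"grip": 0},
  {"slide": [0.001,0,0],"rot": [0,0,0],"grip": 0},
  {"slide": [0,0,0],"rot": [0,0,0],"grip": 0},
  {"slide": [0,0,0],"rot": [0,0,0],"grip": 0},
  {"slide": [0,0,0],"rot": [0,0,0],"grip": 0},
])

```text
time: 6.6
ee_pos: [0.5335, -0.1381, 0.0446]
eef_rot: [0.724, 0.69, 0.0, 0.0]
ft_force: [0.0, -0.1, -0.1]
width: 0.0007
grip_force: 0.2
```

```bash
python3 - <<'E'
from h import *
tcp()
tiles=[]
for n,(x0,y0,w,h) in {'top':(275,195,110,90),'side':(245,205,110,130)}.items():
    im=shot(n)['pixels'][y0:y0+h,x0:x0+w,::-1]
    tiles.append(cv2.resize(im,(390,390*h//w),interpolation=cv2.INTER_CUBIC))
H=max(t.shape[0] for t in tiles)
cv2.imwrite('pics/d.png',np.hstack([cv2.copyMakeBorder(t,0,H-t.shape[0],0,0,0) for t in tiles]))
E
```

```text
t 6.6 mould mm [ -33.1 -112.9   44.6] world [ 0.5335 -0.1381  0.0446] ty [ 0.999 -0.049  0.   ] tz [ 0.  0. -1.] F [ 0.  -0.1 -0.1] w 0.0007
```

View pics/d.png

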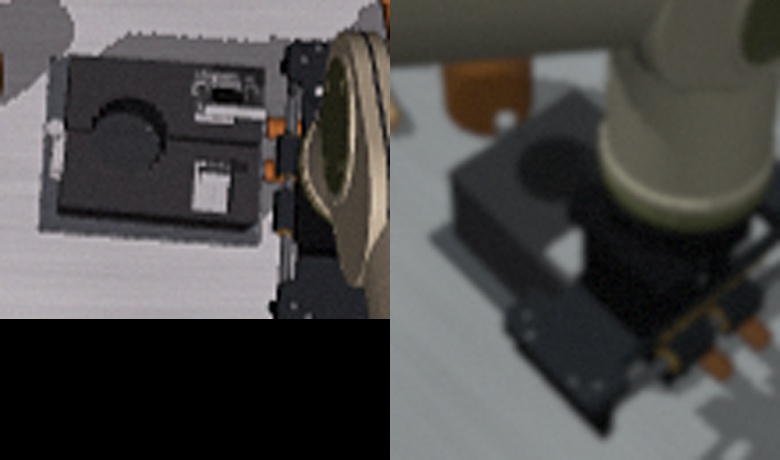

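Request:
arm_command([
  {"slide": [0.001,0,0],"rot": [0,0,0],"grip": 0},
  {"slide": [0,0,0],"rot": [0,0,0],"grip": 0},
  {"slide": [0.001,0,0],"rot": [0,0,0],"grip": 0},
  {"slide": [0,0,0],"rot": [0,0,0],"grip": 0},
  {"slide": [0.001,0,0],"rot": [0,0,0],"grip": 0},
  {"slide": [0,0,0],"rot": [0,0,0],"grip": 0},
  {"slide": [0.001,0,0],"rot": [0,0,0],"grip": 0},
  {"slide": [0,0,0],"rot": [0,0,0],"grip": 0},
])

```text
time: 7.7
ee_pos: [0.5374, -0.1383, 0.0445]
eef_rot: [0.724, 0.689, 0.0, 0.0]
ft_force: [0.1, -0.6, 0.4]
width: 0.0001
grip_force: 0.5
```

Request:
arm_command([
  {"slide": [0.001,0,0],"rot": [0,0,0],"grip": 0},
  {"slide": [0,0,0],"rot": [0,0,0],"grip": 0},
  {"slide": [0.001,0,0],"rot": [0,0,0],"grip": 0},
  {"slide": [0,0,0],"rot": [0,0,0],"grip": 0},
  {"slide": [0.001,0,0],"rot": [0,0,0],"grip": 0},
  {"slide": [0,0,0],"rot": [0,0,0],"grip": 0},
  {"slide": [0,0,0],"rot": [0,0,0],"grip": 0},
  {"slide": [0,0,0],"rot": [0,0,0],"grip": 0},
])

```text
time: 8.7
ee_pos: [0.5378, -0.1383, 0.0444]
eef_rot: [0.724, 0.689, -0.002, -0.002]
ft_force: [-15.3, -0.2, 10.8]
width: 0.0005
grip_force: 7.8
```

```bash
python3 - <<'E'
from h import *
tcp()
p=shot('top','e0.png');im=p['pixels'][205:265,285:385,::-1]
cv2.imwrite('pics/e.png',cv2.resize(im,None,fx=7,fy=7,interpolation=cv2.INTER_CUBIC))
q=np.load('q.npy')
print((proj(p,m2w(q,[(0,-70,80),(0,0,80),(-55,-70,80),(-55,70,80),(-14,-80,70)]))-[285,205])*7)
E
```

```text
t 8.7 mould mm [ -28.8 -112.9   44.4] world [ 0.5378 -0.1383  0.0444] ty [ 0.999 -0.05  -0.006] tz [-0.006 -0.    -1.   ] F [-15.3  -0.2  10.8] w 0.0005
[[440.70092353 210.3257654 ]
 [247.56277274 195.45847234]
 [433.38569072 361.85394611]
 [ 44.03088021 331.50873895]
 [462.22294575 254.34698298]]
```

View pics/e.png

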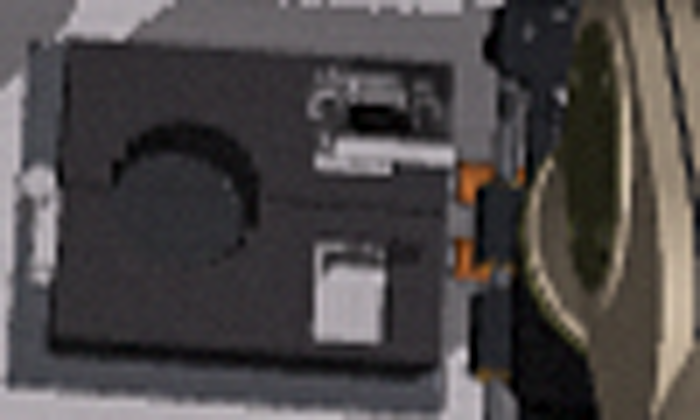

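Request:
arm_command([
  {"slide": [-0.017,0.0008,0],"rot": [0,0,0],"grip": 0},
  {"slide": [0,0,0.046],"rot": [0,0,0],"grip": 0},
  {"slide": [0,0,0.046],"rot": [0,0,0],"grip": 0},
  {"slide": [0,0,0.046],"rot": [0,0,0],"grip": 0},
  {"slide": [0,0,0.046],"rot": [0,0,0],"grip": 0},
  {"slide": [0,0,0.046],"rot": [0,0,0],"grip": 0},
  {"slide": [0.047,0.0365,0],"rot": [0,0,0],"grip": 0},
  {"slide": [0.047,0.0365,0],"rot": [0,0,0],"grip": 0},
])

```text
time: 9.75
ee_pos: [0.6191, -0.0643, 0.2759]
eef_rot: [0.725, 0.689, 0.001, 0.001]
ft_force: [-0.2, -0.3, -0.1]
width: 0.0003
grip_force: 0.0
```

```bash
python3 - <<'E'
from h import *
tcp()
E
```

```text
t 9.75 mould mm [ 48.7 -34.8 275.9] world [ 0.6191 -0.0643  0.2759] ty [ 0.999 -0.052  0.003] tz [ 0.003 -0.001 -1.   ] F [-0.2 -0.3 -0.1] w 0.0003
```

Request:
arm_command([
  {"slide": [0,0,-0.04],"rot": [0,0,0],"grip": 0},
  {"slide": [0,0,-0.04],"rot": [0,0,0],"grip": 0},
  {"slide": [0,0,-0.04],"rot": [0,0,0],"grip": 0},
  {"slide": [-0.005,0,0],"rot": [0,0,0],"grip": 0},
  {"slide": [-0.005,0,0],"rot": [0,0,0],"grip": 0},
  {"slide": [-0.005,0.001,0],"rot": [0,0,0],"grip": 0},
  {"slide": [-0.002,0,0],"rot": [0,0,0],"grip": 0},
  {"slide": [-0.001,0,0],"rot": [0,0,0],"grip": 0},
])

```text
time: 10.75
ee_pos: [0.6002, -0.0634, 0.1557]
eef_rot: [0.724, 0.689, 0.001, 0.001]
ft_force: [2.8, 0.5, 2.8]
width: 0.0001
grip_force: 2.0
```

Request:
arm_command([
  {"slide": [-0.001,0,0],"rot": [0,0,0],"grip": 0},
  {"slide": [-0.001,0,0],"rot": [0,0,0],"grip": 0},
  {"slide": [-0.001,0,0],"rot": [0,0,0],"grip": 0},
  {"slide": [-0.001,0,0],"rot": [0,0,0],"grip": 0},
  {"slide": [-0.001,0,0],"rot": [0,0,0],"grip": 0},
  {"slide": [0,0,0],"rot": [0,0,0],"grip": 0},
  {"slide": [0,0,0],"rot": [0,0,0],"grip": 0},
  {"slide": [0,0,0],"rot": [0,0,0],"grip": 0},
])

```text
time: 11.75
ee_pos: [0.5993, -0.0634, 0.1561]
eef_rot: [0.724, 0.689, 0.004, 0.004]
ft_force: [24.5, -0.0, -6.0]
width: 0.0005
grip_force: 10.2
```

```bash
python3 - <<'E'
from h import *
tcp()
E
```

```text
t 11.75 mould mm [ 28.9 -35.  156.1] world [ 0.5993 -0.0634  0.1561] ty [ 0.999 -0.049  0.011] tz [ 0.011  0.001 -1.   ] F [24.5 -0.  -6. ] w 0.0005
```

Request:
arm_command([
  {"slide": [0.01,0,0],"rot": [0,0,0],"grip": 0},
  {"slide": [0,0,0.028],"rot": [0,0,0],"grip": 0},
  {"slide": [-0.01,0,0],"rot": [0,0,0],"grip": 0},
  {"slide": [-0.008,0.0004,0],"rot": [0,0,0],"grip": 0},
  {"slide": [-0.008,0.0004,0],"rot": [0,0,0],"grip": 0},
  {"slide": [-0.008,0.0004,0],"rot": [0,0,0],"grip": 0},
  {"slide": [-0.008,0.0004,-0.003],"rot": [0,0,0],"grip": 0},
  {"slide": [-0.008,0.0004,-0.006],"rot": [0,0,0],"grip": 0},
])

```text
time: 12.75
ee_pos: [0.5539, -0.0615, 0.1733]
eef_rot: [0.724, 0.689, 0.0, 0.0]
ft_force: [-0.7, 0.1, -0.5]
width: 0.0005
grip_force: 0.0
```

```bash
python3 - <<'E'
from h import *
tcp()
E
```

```text
t 12.75 mould mm [-16.6 -35.3 173.3] world [ 0.5539 -0.0615  0.1733] ty [ 0.999 -0.049  0.   ] tz [ 0. -0. -1.] F [-0.7  0.1 -0.5] w 0.0005
```

Request:
arm_command([
  {"slide": [-0.008,0.0004,-0.006],"rot": [0,0,0],"grip": 0},
  {"slide": [-0.008,0.0004,-0.006],"rot": [0,0,0],"grip": 0},
  {"slide": [-0.004,0.0002,-0.006],"rot": [0,0,0],"grip": 0},
  {"slide": [0,0,0],"rot": [0,0,0],"grip": 0},
  {"slide": [0,0,0.05],"rot": [0,0,0],"grip": 0},
  {"slide": [0,0,0.05],"rot": [0,0,0],"grip": 0},
  {"slide": [-0.05,0.0025,0],"rot": [0,0,0],"grip": 0},
  {"slide": [-0.05,0.0025,0],"rot": [0,0,0],"grip": 0},
])

```text
time: 13.75
ee_pos: [0.434, -0.0551, 0.2561]
eef_rot: [0.724, 0.69, 0.001, 0.0]
ft_force: [-0.4, 1.1, 0.4]
width: 0.0003
grip_force: 0.0
```

```bash
python3 - <<'E'
from h import *
tcp();q=np.load('q.npy')
tiles=[]
for n,(x0,y0) in {'top':(310,190),'side':(275,205)}.items():
    p=shot(n);im=p['pixels'][y0:y0+78,x0:x0+65,::-1]
    tiles.append(cv2.resize(im,None,fx=6,fy=6,interpolation=cv2.INTER_CUBIC))
    for b in(1.2,1.6): print(n,b,((proj(p,m2w(q,np.array(latch(0,b))))-[x0,y0])*6).round().tolist())
cv2.imwrite('pics/f.png',np.hstack(tiles))
E
```

```text
t 13.75 mould mm [-136.6  -34.9  256.1] world [ 0.434  -0.0551  0.2561] ty [ 0.999 -0.049  0.001] tz [ 0.001  0.001 -1.   ] F [-0.4  1.1  0.4] w 0.0003
top 1.2 [[155.0, 185.0], [173.0, 200.0], [162.0, 173.0], [151.0, 368.0]]
top 1.6 [[155.0, 185.0], [173.0, 200.0], [162.0, 173.0], [143.0, 359.0]]
side 1.2 [[269.0, 301.0], [241.0, 208.0], [274.0, 258.0], [107.0, 381.0]]
side 1.6 [[269.0, 301.0], [241.0, 208.0], [274.0, 258.0], [122.0, 422.0]]
```

View pics/f.png

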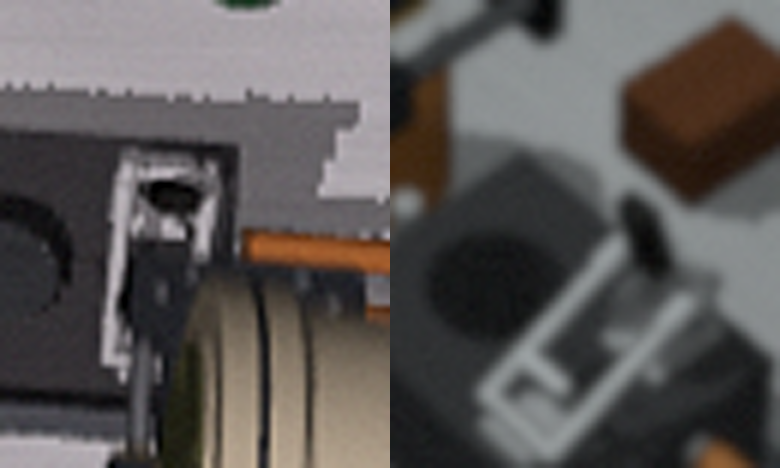

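```bash
python3 - <<'E'
from h import *
tcp();q=np.load('q.npy')
for a in(100,90,80,70,60,50,40,30,22,15,10):
    t=np.radians(a);r=56 
    C=np.array([30,-35,102])+r*np.array([np.cos(t),0,np.sin(t)])+4*np.array([-np.sin(t),0,np.cos(t)])+[-7,0,0]
    print(a,round(np.radians(105-a),2),C.round(1),m2w(q,C)[0].round(4))
E
```

```text
t 13.85 mould mm [-139.2  -35.4  256.1] world [ 0.4314 -0.0555  0.2561] ty [ 0.999 -0.05   0.   ] tz [ 0.    -0.003 -1.   ] F [ 0.5 -0.4  0.5] w 0.0006
100 0.09 [  9.3 -35.  156.5] [ 0.5797 -0.0625  0.1565]
90 0.26 [ 19. -35. 158.] [ 0.5894 -0.0629  0.158 ]
80 0.44 [ 28.8 -35.  157.8] [ 0.5992 -0.0634  0.1578]
70 0.61 [ 38.4 -35.  156. ] [ 0.6088 -0.0639  0.156 ]
60 0.79 [ 47.5 -35.  152.5] [ 0.6179 -0.0644  0.1525]
50 0.96 [ 55.9 -35.  147.5] [ 0.6263 -0.0648  0.1475]
40 1.13 [ 63.3 -35.  141.1] [ 0.6337 -0.0651  0.1411]
30 1.31 [ 69.5 -35.  133.5] [ 0.6398 -0.0654  0.1335]
22 1.45 [ 73.4 -35.  126.7] [ 0.6438 -0.0656  0.1267]
15 1.57 [ 76.1 -35.  120.4] [ 0.6464 -0.0658  0.1204]
10 1.66 [ 77.5 -35.  115.7] [ 0.6478 -0.0658  0.1157]
```

Request:
arm_command([
  {"slide": [0.0415,-0.002,0],"rot": [0,0,0],"grip": 0},
  {"slide": [0.0415,-0.002,0],"rot": [0,0,0],"grip": 0},
  {"slide": [0.0405,-0.002,0],"rot": [0,0,0],"grip": 0},
  {"slide": [0,0,-0.05],"rot": [0,0,0],"grip": 0},
  {"slide": [0,0,-0.05],"rot": [0,0,0],"grip": 0},
  {"slide": [0.012,-0.0006,0],"rot": [0,0,0],"grip": 0},
  {"slide": [0.012,-0.0006,0],"rot": [0,0,0],"grip": 0},
  {"slide": [0.01,-0.0005,0.001],"rot": [0,0,0],"grip": 0},
])

```text
time: 14.85
ee_pos: [0.594, -0.0633, 0.1587]
eef_rot: [0.724, 0.689, 0.001, 0.001]
ft_force: [-0.9, -0.2, -1.2]
width: 0.0008
grip_force: 0.8
```

```bash
python3 - <<'E'
from h import *
tcp()
E
```

```text
t 14.85 mould mm [ 23.6 -35.1 158.7] world [ 0.594  -0.0633  0.1587] ty [ 0.999 -0.05   0.003] tz [ 0.003 -0.    -1.   ] F [-0.9 -0.2 -1.2] w 0.0008
```

Request:
arm_command([
  {"slide": [0.005,-0.0002,-0.001],"rot": [0,0,0],"grip": 0},
  {"slide": [0.005,-0.0002,-0.001],"rot": [0,0,0],"grip": 0},
  {"slide": [0.005,-0.0003,-0.001],"rot": [0,0,0],"grip": 0},
  {"slide": [0.0045,-0.0002,-0.0015],"rot": [0,0,0],"grip": 0},
  {"slide": [0.0045,-0.0002,-0.002],"rot": [0,0,0],"grip": 0},
  {"slide": [0.0045,-0.0002,-0.0025],"rot": [0,0,0],"grip": 0},
  {"slide": [0.004,-0.0002,-0.0025],"rot": [0,0,0],"grip": 0},
  {"slide": [0.0035,-0.0002,-0.003],"rot": [0,0,0],"grip": 0},
])

```text
time: 15.85
ee_pos: [0.6284, -0.0649, 0.1421]
eef_rot: [0.724, 0.689, 0.0, 0.0]
ft_force: [-0.4, 0.7, 3.6]
width: 0.0004
grip_force: 1.6
```

```bash
python3 - <<'E'
from h import *
tcp()
E
```

```text
t 15.85 mould mm [ 58.  -35.  142.1] world [ 0.6284 -0.0649  0.1421] ty [ 0.999 -0.049  0.001] tz [ 0.001  0.    -1.   ] F [-0.4  0.7  3.6] w 0.0004
```

Request:
arm_command([
  {"slide": [0.004,-0.0002,-0.0035],"rot": [0,0,0],"grip": 0},
  {"slide": [0.0035,-0.0002,-0.0035],"rot": [0,0,0],"grip": 0},
  {"slide": [0.003,-0.0001,-0.004],"rot": [0,0,0],"grip": 0},
  {"slide": [0.0025,-0.0001,-0.004],"rot": [0,0,0],"grip": 0},
  {"slide": [0.002,-0.0001,-0.004],"rot": [0,0,0],"grip": 0},
  {"slide": [0.0015,-0.0001,-0.004],"rot": [0,0,0],"grip": 0},
  {"slide": [0.001,0,-0.003],"rot": [0,0,0],"grip": 0},
  {"slide": [0,0,0],"rot": [0,0,0],"grip": 0},
])

```text
time: 16.85
ee_pos: [0.6453, -0.0658, 0.1158]
eef_rot: [0.724, 0.689, -0.0, -0.0]
ft_force: [0.4, 0.1, -0.5]
width: 0.0004
grip_force: 0.0
```

```bash
python3 - <<'E'
from h import *
tcp()
E
```

```text
t 16.85 mould mm [ 75.  -35.1 115.8] world [ 0.6453 -0.0658  0.1158] ty [ 0.999 -0.049 -0.   ] tz [-0.  0. -1.] F [ 0.4  0.1 -0.5] w 0.0004
```

Request:
arm_command([
  {"slide": [0,0,-0.001],"rot": [0,0,0],"grip": 0},
  {"slide": [0,0,-0.001],"rot": [0,0,0],"grip": 0},
  {"slide": [0,0,0.05],"rot": [0,0,0],"grip": 0},
  {"slide": [0,0,0.05],"rot": [0,0,0],"grip": 0},
  {"slide": [0,0,0.05],"rot": [0,0,0],"grip": 0},
  {"slide": [-0.04,-0.045,0],"rot": [0,0,0],"grip": 0},
  {"slide": [-0.04,-0.045,0],"rot": [0,0,0],"grip": 0},
  {"slide": [-0.04,-0.045,0],"rot": [0,0,0],"grip": 0},
])

```text
time: 17.85
ee_pos: [0.524, -0.202, 0.2641]
eef_rot: [0.724, 0.689, 0.0, 0.0]
ft_force: [0.8, -1.3, 0.7]
width: 0.0003
grip_force: 0.0
```

Request:
arm_command([
  {"slide": [-0.03,-0.045,0],"rot": [0,0,0],"grip": 0},
  {"slide": [-0.03,-0.045,0],"rot": [0,0,0],"grip": 0},
  {"slide": [-0.03,-0.045,0],"rot": [0,0,0],"grip": 0},
  {"slide": [0,-0.045,0],"rot": [0,0,0],"grip": 0},
  {"slide": [0,-0.045,0],"rot": [0,0,0],"grip": 0},
  {"slide": [0,-0.045,0],"rot": [0,0,0],"grip": 0},
  {"slide": [0,0,0],"rot": [0,0,0],"grip": 0},
  {"slide": [0,0,0],"rot": [0,0,0],"grip": 0},
])

```text
time: 18.85
ee_pos: [0.4357, -0.47, 0.2639]
eef_rot: [0.724, 0.69, 0.0, -0.0]
ft_force: [0.9, 0.5, 0.2]
width: 0.0008
grip_force: 0.0
```

```bash
python3 - <<'E'
from h import *
tcp();q=np.load('q.npy')
tiles=[]
for n,(x0,y0) in {'top':(300,190),'side':(275,205)}.items():
    p=shot(n);im=p['pixels'][y0:y0+85,x0:x0+78,::-1]
    tiles.append(cv2.resize(im,None,fx=5,fy=5,interpolation=cv2.INTER_CUBIC))
    X=list(latch(1.658,0))+[np.array([-30,-35,92])]
    print(n,((proj(p,m2w(q,np.array(X)))-[x0,y0])*5).round().tolist())
cv2.imwrite('pics/g.png',np.hstack(tiles))
E
```

```text
t 18.85 mould mm [-114.3 -449.2  263.9] world [ 0.4357 -0.47    0.2639] ty [ 0.999 -0.049  0.   ] tz [ 0.     0.001 -1.   ] F [0.9 0.5 0.2] w 0.0008
top [[179.0, 154.0], [189.0, 19.0], [181.0, 109.0], [195.0, -50.0], [170.0, 276.0]]
side [[225.0, 250.0], [333.0, 157.0], [263.0, 227.0], [386.0, 106.0], [123.0, 338.0]]
```

View pics/g.png

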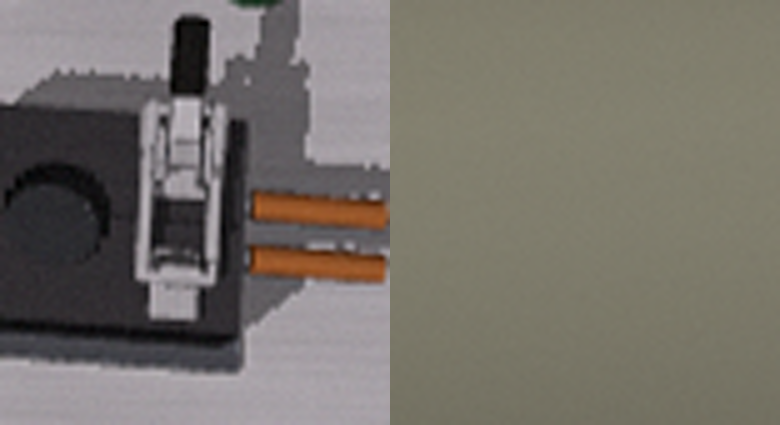

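The top view shows the mould shut. The handle end is at about (190,17), where I predicted (189,19) for the clamped stop. The bar is at about (175,278), under the keeper lip. The arm blocks the side view but is clear of everything.

```bash
python3 -c "
from h import *
print(order.close_job())"
```

```text
the job is handed in; nothing more can be done
None
```

The mould is shut, the loop is hooked over the keeper and the lever is snapped down to its back stop. I confirmed this in the final top view, with the arm blocking the side camera, and handed the job in at about 19 s of the 48 s allowed.

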